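Ease a key chest's slack lid down from its stop and hold it half open

TASK

I am fitting a lid stay to the blue key chest, whose lid drops shut when let go. Lift the lid gently all the way up onto its back stop so I can see it opens fully, then, without letting it drop, ease it back down to half open, 45 degrees from closed (within about 5), and finish still holding it there, motionless, with the gripper. Never let the lid bang or strain it past the stop, and leave the elephant, earbud case, jar, screwdriver and brass stay where they are.

Things in the scene. Friction and masses are not known exactly. Their poses are not given: they have to be found in the camera images.
- chest: Blue painted open-topped key chest fixed to the table, 170 (its x) by 240 (its y) by 90 mm high, walls 10 mm. Origin: centre of its underside; z up. Its front (the lid's bar side) faces its own -x, roughly towards the robot; the hinge is along the rear (+x) top edge. Two leaning steel stop arms with rubber pads rise about 65 mm above the rear edge, 90 mm either side of the middle.
- lid (a joint): Angle of the chest's brown wooden lid, rad: 0 closed and flat, growing as the front edge rises; the back stop is at 1.309 (75 degrees); 45 degrees is 0.785. The lid (170 by 240 by 12 mm, about 0.36 kg, can be a quarter lighter or heavier) swings almost freely and falls shut from any angle, the stop included. It starts closed.
- lid_bar (a point): Middle of the lid's dark steel pull bar: round, 10 mm thick, parallel to the chest's y axis, 90 mm clear between its end posts, 45 mm out from the lid's front edge in the lid's plane (40 mm gap to the chest for a finger). It swings 215 mm from the hinge axis; 96 mm above the table when closed. It can turn between the fingers, so the gripper may keep pointing down at every lid angle.
- lid_hinge (a point): Fixed point on the hinge axis (parallel to the chest's y axis), midway along it, 96 mm above the table, 85 mm behind the chest's centre. Level with the bar when the lid is closed.
- elephant: White ceramic elephant figurine, about 115 mm long, 50 wide, 80 high; origin under its middle. A bystander.
- earbud_case: Orange earbud case, 50 by 64 by 26 mm, with a small steel ring; origin under its middle. A bystander.
- jar: Small frosted glass jar with a cork stopper, 60 mm in diameter, 78 high; origin under its middle. A bystander.
- screwdriver: Screwdriver lying on the table, 190 mm long; origin near its middle, handle to its own -x. A bystander.
- stay: Flat brass lid stay lying on the table, 148 by 30 by 5 mm, long along its x; origin under its middle. A bystander.

How it is judged:
By the outcome, as a careful person would: the job done as asked, in the order asked, and still so for the second after the job is handed in, while the arm keeps its last pose, push and grip.
It also fails if it takes over 48 s, if anything falls off the work surface, if the arm or the gripper's body presses on something with over 40 N, if the wrist force passes 120 N, or if a joint passes its speed limit or range.

ROBOT

A 7-joint arm with a two-finger parallel gripper is mounted at the origin on the work surface. World frame = base frame: x ahead of the robot, y to its left, z up, the work surface at z = 0. Lengths are in m, angles in rad, forces in N, time in s.
With the tool pointing down it reaches from about 0.425 to 0.925 m from the base axis. Payload 6.8 kg.
Tool frame: the origin (TCP) lies on the centre line of the jaws, within the pads' length; the fingertips stand 25 mm ahead of it and the grasp point (between the pads) lies 6 mm ahead of it; z points along the fingers, y is the direction in which the jaws open and shut (so a half turn about z gives the same grasp; the last joint's range is limited). The gripper opens to 85 mm and grips with 20 to 120 N. Pads are 22 mm wide; open, the fingers measure 114 mm over their backs; the gripper's body (76 mm by 85 mm) begins 54 mm behind the grasp point. The pads swing forward as they close: fully open they stand 13 mm farther back than shut.
Start: joints at [-1.367, 0.477, 0.022, 1.555, -0.011, 1.109, -0.083], TCP at [0.207, 0.642, 0.256] pointing down, gripper open.
Joint ranges: [-2.96, 2.96], [-0.34, 2.1], [-1.41, 1.46], [0.24, 2.44], [-1.37, 4.51], [0.17, 1.92], [-2.96, 2.96]. Speed limits (rad/s): [2.39, 2.39, 3.14, 3.14, 3.14, 3.14, 3.14].

INTERFACE

Orientations are given as a unit quaternion [w, x, y, z].
In Python, from station import status, cams, order, models gives the robot as it stands.
- The arm moves only by the tool move_arm, never from a script. Its argument "steps" is one flat list of numbers, 7 for each row, row after row: the gripper's target within -1 to 1 (fully open at 1, half-way at 0, shut at -1), then the shift along the world's x, y, z in cm, then the turn, a rotation vector about the world's x, y, z in degrees. A call has 1 to 8 rows; each row shifts and turns the commanded pose from where the row before left it; what a row does not reach is not made up. A row lasts 1/10 s, in which the tool goes at most 50 mm and 8.59 degrees, less where a joint would pass 70% of its speed; a pose out of reach is approached as far as the arm can. A call with a gripper value outside its range is refused whole. The fingers move at their own pace and stop on an object; "newtons" is the grip in N (left out, the last holds). Time passes only in rows, so rows that do not move let the fingers close. It gives the time, the measured TCP pose, the force and the opening at its end, in the units of the state.
- status.get_obs(): the state, without advancing time (a new reading comes with each control period).
- cams.read_camera(name): name is "scene" or "top" or "wrist"; returns a dict with "pixels" (420x560x3 uint8, red, green, blue), "mtx" (3x3 intrinsics, pixels), "dist_coeffs" ([k1, k2, p1, p2, k3] as OpenCV has them; the pictures are not rectified), "T" (4x4, takes a point from camera to world coordinates); the wrist camera has in their place "T_tool_cam" (4x4, takes a point from camera to tool coordinates, whose origin is the TCP and whose axes are the flange's). Camera axes: x right, y down, z forward; pixel columns grow to the right and rows downward; lengths in m; the calibration is good to about 2 mm. A picture is of the moment at which its call begins: read the wrist's pose just before it. There is no depth.
- order.hand_in(): hands the job in, once; it reports no verdict.
Trained networks look in the newest picture that a camera, given by its name, has taken for a name from the list of things; names that differ only in an ending like _2 or _b are one class to them, and where a whole thing is asked for, a point or a joint stands for the part that bears it (a point fixed in the world has none). Each returns a list of dicts, best first, with "score" (0 to 1); they miss things now and then, are a little off and sometimes report something else, mostly with a low value. They report only what shows in the picture. A call takes as long as a camera call.
- models.silhouettes(camera, query): "region" (420x560 bool, what is visible of it) and "box" ([centre column, centre row, width, height] in pixels, round what is visible of it).
- models.place_of(camera, query): "position" ([row, column] in pixels: a listed point, or the origin of a listed thing).
The state is a dict: "t": time; "q": joint angles; "joint_vel": joint speeds; "joint_torque": joint torques, N m; "eef_pos": TCP position; "tool_rot": TCP orientation; "contact_force": force on the tool from outside, world axes, zero at the start; "torque": the same for the moment, N m; "gripper_width": opening from 0.0 (shut) to 1.0 (fully open).
Only numpy, scipy, OpenCV 4.12 (cv2) and the standard library are available. Lean on these libraries where they do the work, as an engineer would, in place of code of your own. Each camera call takes 0.05 s, during which the arm holds its last target.

## Working session

There is one attempt and no reset: what is moved stays moved. The work goes in short steps, Python scripts to look and compute and a tool call to move; the robot and the scene stay as the last step left them, time stands still between calls to the robot, and variables do not carry over. Pictures are saved under pics/ and viewed, and the job is handed in when it is done.

Besides the shell and the picture viewer there is one more tool, called after "Request:" by a JSON object that holds its "name" and its "arguments". move_arm: Moves the arm, as the interface text tells. Its arguments: {"type":"object","properties":{"steps":{"type":"array"},"newtons":{"type":"number"}},"required":["steps"]}

```bash
mkdir -p pics; cat > h.py <<'E'
import numpy as np, cv2
from station import status, cams, order, models
def ray(c,rc):
    p=cv2.undistortPoints(np.array([[[rc[1],rc[0]]]],float),np.array(c["mtx"]),np.array(c["dist_coeffs"]))[0,0]
    T=np.array(c["T"]); d=T[:3,:3]@np.array([p[0],p[1],1]); return T[:3,3],d
def atz(c,rc,z):
    o,d=ray(c,rc); return o+d*(z-o[2])/d[2]
def proj(c,P):
    T=np.linalg.inv(np.array(c["T"])); r,_=cv2.Rodrigues(T[:3,:3])
    return cv2.projectPoints(np.array(P,float).reshape(-1,3),r,T[:3,3],np.array(c["mtx"]),np.array(c["dist_coeffs"]))[0].reshape(-1,2)
E
python3 - <<'E'
from h import *
o=status.get_obs(); print({k:np.round(v,3) for k,v in o.items()})
H={'lid_bar':.096,'lid_hinge':.096,'chest':0,'elephant':0,'earbud_case':0,'jar':0,'screwdriver':0,'stay':0}
for n in ['scene','top']:
    c=cams.read_camera(n); cv2.imwrite(f'pics/{n}0.png',c['pixels'][:,:,::-1])
    for k,z in H.items():
        for r in models.place_of(n,k)[:2]: print(n,k,round(r['score'],2),np.round(r['position']),np.round(atz(c,r['position'],z),3))
E
```

```text
{'t': np.float64(0.0), 'q': array([-1.367,  0.478,  0.022,  1.556, -0.012,  1.109, -0.083]), 'joint_vel': array([ 0.001,  0.   ,  0.   ,  0.002,  0.   ,  0.   , -0.   ]), 'joint_torque': array([ 0.0000e+00, -5.9646e+01,  1.6080e+00, -2.8120e+01,  1.2000e-02,
        9.0000e-03, -0.0000e+00]), 'eef_pos': array([0.207, 0.642, 0.255]), 'tool_rot': array([-0.   ,  0.155,  0.988, -0.001]), 'contact_force': array([ 0.03 , -0.088, -0.231]), 'torque': array([-0.036,  0.039, -0.072]), 'gripper_width': np.float64(1.004)}
scene lid_bar 0.57 [185. 293.] [0.506 0.049 0.096]
scene lid_hinge 0.79 [226. 375.] [0.718 0.102 0.096]
scene chest 0.72 [238. 335.] [0.637 0.075 0.   ]
scene elephant 0.97 [182. 414.] [ 0.633  0.386 -0.   ]
scene earbud_case 0.64 [312. 110.] [ 0.483 -0.43   0.   ]
scene jar 0.81 [361. 184.] [ 0.67  -0.366  0.   ]
scene screwdriver 0.52 [133. 356.] [0.379 0.426 0.   ]
scene stay 0.65 [252. 118.] [ 0.348 -0.346  0.   ]
top lid_bar 0.75 [221. 266.] [0.517 0.043 0.096]
top lid_bar 0.71 [188. 258.] [0.607 0.07  0.096]
top lid_hinge 0.71 [148. 247.] [0.72  0.108 0.096]
top chest 0.77 [191. 259.] [0.625 0.072 0.   ]
top elephant 0.59 [181. 156.] [0.639 0.383 0.   ]
top jar 0.95 [183. 405.] [ 0.677 -0.363  0.   ]
top screwdriver 0.92 [263. 134.] [0.392 0.415 0.   ]
top stay 0.57 [292. 399.] [ 0.354 -0.341  0.   ]
top stay 0.32 [183. 154.] [0.634 0.387 0.   ]
```

View pics/scene0.png

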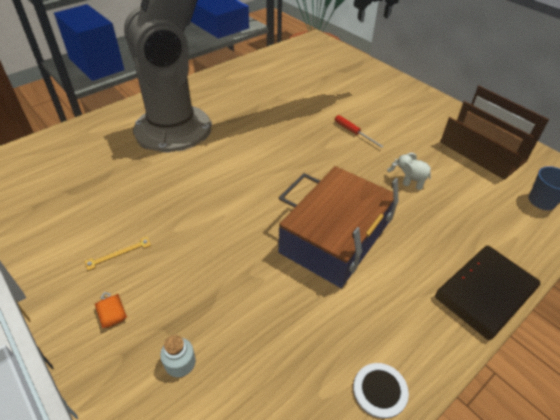

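View pics/top0.png

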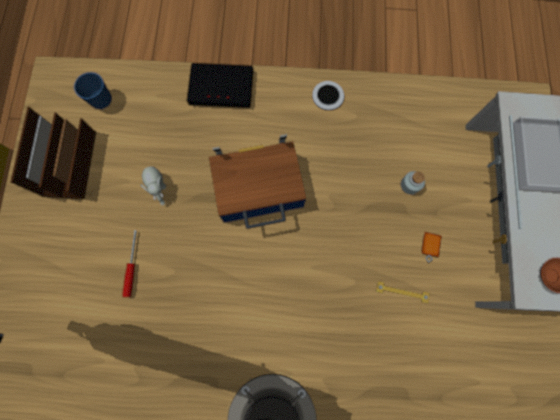

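```bash
python3 - <<'E'
from h import *
from scipy.optimize import minimize
C={}
for n in ['scene','top']:
    c=cams.read_camera(n); s=models.silhouettes(n,'lid'); print(n,[(round(x['score'],2),np.round(x['box'])) for x in s[:2]])
    C[n]=(c,s[0]['region'].astype(float))
    v=c['pixels'][:,:,::-1].copy(); v[s[0]['region']]=v[s[0]['region']]//2+np.array([0,120,0],np.uint8)
    C[n]+=(v,)
def P(p,L):
    x,y,a=p; L=np.array(L,float); R=np.array([[np.cos(a),-np.sin(a),0],[np.sin(a),np.cos(a),0],[0,0,1]])
    return L@R.T+[x,y,0]
lid=[[sx*.085,sy*.12,z] for sx in(-1,1) for sy in(-1,1) for z in(.09,.102)]
bar=[[-.13,-.045,.096],[-.13,.045,.096],[-.085,-.05,.096],[-.085,.05,.096],[.085,0,.096]]
for n,(c,r,v) in C.items():
    pass
def pose_err(p,names):
    e=0
    for n in names:
        c,r,_=C[n]; m=np.zeros((420*1,560),np.uint8)
        h=cv2.convexHull(proj(c,P(p,lid)).astype(np.float32))
        cv2.fillConvexPoly(m,np.round(h*16).astype(int),255,cv2.LINE_AA,4); m=m/255
        e+=1-np.minimum(m,r).sum()/np.maximum(m,r).sum()
    return e
for names in (['scene'],['top'],['scene','top']):
    b=minimize(pose_err,[.63,.075,.27],args=(names,),method='Nelder-Mead',options=dict(initial_simplex=[[.63,.075,.27],[.65,.075,.27],[.63,.095,.27],[.63,.075,.4]]))
    print(names,np.round(b.x,4),b.fun, 'bar',np.round(P(b.x,[[-.13,0,.096]]),4),'hinge',np.round(P(b.x,[[.085,0,.096]]),4))
for n,(c,r,v) in C.items():
    v=cv2.resize(c['pixels'][:,:,::-1],None,fx=4,fy=4,interpolation=cv2.INTER_CUBIC)
    for q in list(lid): cv2.circle(v,tuple(np.round(proj(c,P(b.x,[q]))[0]*4+1.5).astype(int)),4,(0,255,0),1)
    for q in bar: cv2.circle(v,tuple(np.round(proj(c,P(b.x,[q]))[0]*4+1.5).astype(int)),4,(255,255,0),1)
    k=proj(c,P(b.x,[[-.02,0,.1]]))[0]*4; x,y=map(int,k); cv2.imwrite(f'pics/fit_{n}.png',v[y-290:y+290,x-320:x+320])
E
```

```text
scene [(0.65, array([335., 216., 111.,  92.]))]
top [(0.75, array([257., 184., 102.,  87.]))]
['scene'] [0.6345 0.0797 0.246 ] 0.10882271310812142 bar [[0.5084 0.048  0.096 ]] hinge [[0.7169 0.1004 0.096 ]]
['top'] [0.6381 0.076  0.2646] 0.07642989651699528 bar [[0.5126 0.042  0.096 ]] hinge [[0.7201 0.0983 0.096 ]]
['scene', 'top'] [0.6367 0.0763 0.2593] 0.1951161532531569 bar [[0.5111 0.0429 0.096 ]] hinge [[0.7189 0.0981 0.096 ]]
```

```bash
cd pics; python3 -c "
import cv2,numpy as np
a=cv2.imread('fit_scene.png');b=cv2.imread('fit_top.png');h=min(a.shape[0],b.shape[0])
cv2.imwrite('fit.png',cv2.resize(np.hstack([a[:h],b[:h]]),(800,int(h*800/(a.shape[1]+b.shape[1])))))"
```

```text
(no output)
```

View pics/fit_top.png

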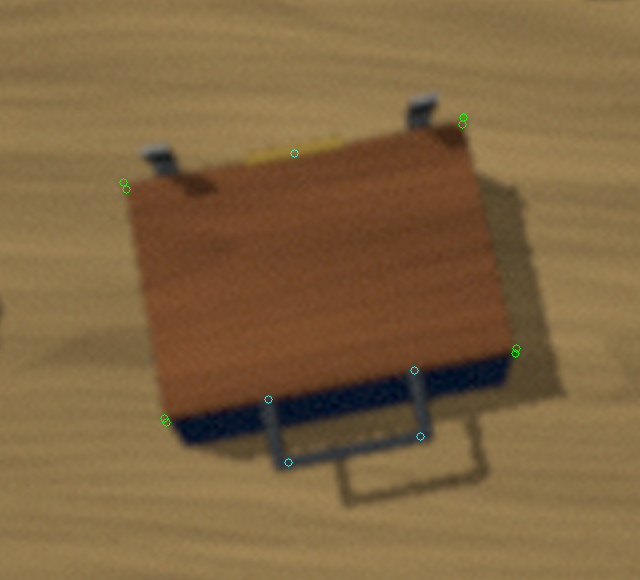

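View pics/fit_scene.png

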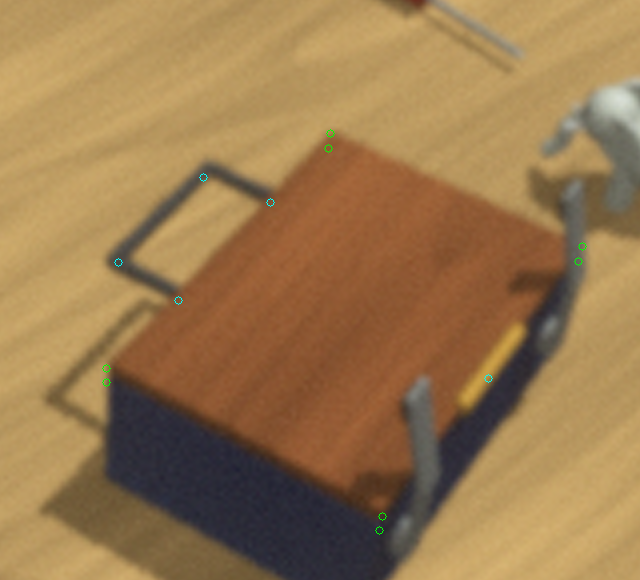

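Request:
{"name": "move_arm", "arguments": {"steps": [-0.2,1.9,-3.7,0,0,0,-3.6,-0.2,1.9,-3.7,0,0,0,-3.6,-0.2,1.9,-3.7,0,0,0,-3.6,-0.2,1.9,-3.7,0,0,0,-3.6,-0.2,1.9,-3.7,0,0,0,-3.6,-0.2,1.9,-3.7,0,0,0,-3.6,-0.2,1.9,-3.7,0,0,0,-3.6,-0.2,1.9,-3.7,0,0,0,-3.6], "newtons": 30}}

```text
t: 1.9
eef_pos: [0.3597, 0.3449, 0.2566]
tool_rot: [0.0, 0.397, 0.918, 0.0]
contact_force: [1.4, 0.8, -0.4]
gripper_width: 0.4
```

Request:
{"name": "move_arm", "arguments": {"steps": [-0.2,1.9,-3.7,0,0,0,-3.6,-0.2,1.9,-3.7,0,0,0,-3.6,-0.2,1.9,-3.7,0,0,0,-3.6,-0.2,1.9,-3.7,0,0,0,-3.6,-0.2,1.9,-3.7,0,0,0,-3.6,-0.2,1.9,-3.7,0,0,0,-3.6,-0.2,1.9,-3.7,0,0,0,-3.6,-0.2,0,0,0,0,0,0]}}

```text
t: 2.7
eef_pos: [0.4941, 0.0816, 0.2569]
tool_rot: [0.001, 0.591, 0.807, -0.0]
contact_force: [-0.3, -0.3, -0.5]
gripper_width: 0.401
```

```bash
cat >> h.py <<'E'
from scipy.spatial.transform import Rotation as Ro
def st():
    o=status.get_obs(); R=Ro.from_quat(np.roll(o['tool_rot'],-1)).as_matrix()
    print('t',round(float(o['t']),2),'p',np.round(o['eef_pos'],4),'z',np.round(R[:,2],3),'yang',round(float(np.degrees(np.arctan2(R[1,1],R[0,1]))),2),'F',np.round(o['contact_force'],1),'w',round(float(o['gripper_width']),3),'q',np.round(o['q'],2),'qd',round(float(np.abs(o['joint_vel']).max()),3)); return o,R
def wcam(name):
    o,R=st(); c=cams.read_camera('wrist'); T=np.eye(4); T[:3,:3]=R; T[:3,3]=o['eef_pos']; c['T']=T@np.array(c['T_tool_cam'])
    cv2.imwrite('pics/'+name,c['pixels'][:,:,::-1]); return c
E
python3 - <<'E'
from h import *
c=wcam('w1.png')
for k in ['lid_bar','lid_hinge']:
    for r in models.place_of('wrist',k)[:2]: print(k,r['score'],r['position'],np.round(atz(c,r['position'],.096),4))
v=cv2.imread('pics/w1.png')
for q in [[.511,.044,.096],[.719,.098,.096]]:
    x=proj(c,[q])[0]; print(x)
E
```

```text
t 2.7 p [0.4941 0.0816 0.2569] z [ 0.002 -0.002 -1.   ] yang 17.54 F [-0.3 -0.3 -0.5] w 0.401 q [-0.71  0.19  0.48  1.99 -0.11  0.98  0.13] qd 0.087
lid_bar 0.97 [241.6, 280.9] [0.5091 0.0445 0.096 ]
lid_hinge 0.85 [252.3, 503.8] [0.7201 0.0982 0.096 ]
[282.71111914 242.60725035]
[502.77097107 252.1472695 ]
```

View pics/w1.png

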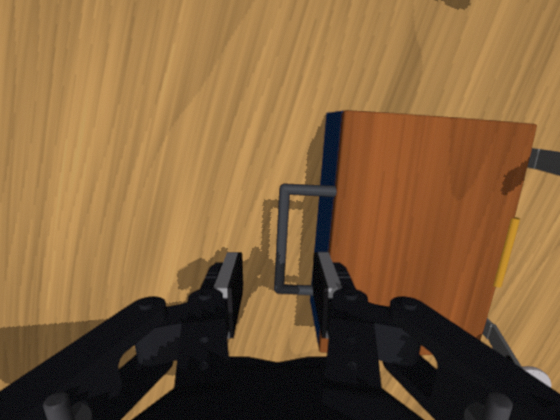

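```bash
python3 - <<'E'
from h import *
import cv2
o,R=st(); c=cams.read_camera('wrist'); T=np.eye(4); T[:3,:3]=R; T[:3,3]=o['eef_pos']; c['T']=T@np.array(c['T_tool_cam'])
v=c['pixels'].astype(int).sum(2)
pts=[]
for r in range(205,280,5):
    w=v[r,268:298]; i=np.where(w<w.min()+60)[0]; pts.append(atz(c,(r,268+i.mean()),.097)[:2])
pts=np.array(pts); d=np.linalg.svd(pts-pts.mean(0))[2][0]; print(pts.mean(0),np.degrees(np.arctan2(-d[0],d[1])), (pts-pts.mean(0))@[d[1],-d[0]]*1000)
E
```

```text
t 2.85 p [0.4919 0.088  0.2563] z [-0.  0. -1.] yang 18.17 F [-0.1  1.4 -0.9] w 0.395 q [-0.72  0.19  0.48  1.99 -0.11  0.98  0.13] qd 0.02
[0.50675716 0.05323739] -166.17085684766025 [-0.03143283  0.03971526  0.11134898 -0.26995722 -0.19941164 -0.12837435
 -0.05683268 -0.03610968 -0.37643902 -0.30556946  2.57868758  0.15185304
 -0.56330273 -0.49267242 -0.42150283]
```

Request:
{"name": "move_arm", "arguments": {"steps": [-0.2,0.9,-2.1,0,0,0,-1.9,-0.2,0.9,-2.1,0,0,0,-1.9,-0.2,0,0,-2.5,0,0,0,-0.2,0,0,-2.5,0,0,0,-0.2,0,0,-2.5,0,0,0,-0.2,0,0,-2,0,0,0,-0.2,0,0,0,0,0,0,-0.2,0,0,0,0,0,0]}}

```text
t: 3.7
eef_pos: [0.5099, 0.0465, 0.1616]
tool_rot: [-0.0, 0.613, 0.79, -0.0]
contact_force: [0.9, 0.1, 0.2]
gripper_width: 0.398
```

```bash
python3 - <<'E'
from h import *
c=wcam('w2.png')
for k in ['lid_bar']:
    for r in models.place_of('wrist',k)[:2]: print(k,r['score'],r['position'],np.round(atz(c,r['position'],.096),4))
E
```

```text
t 3.7 p [0.5099 0.0465 0.1616] z [-0.  0. -1.] yang 14.44 F [0.9 0.1 0.2] w 0.398 q [-0.6   0.36  0.47  2.06 -0.23  0.78  0.26] qd 0.02
lid_bar 0.92 [239.4, 277.1] [0.5094 0.0458 0.096 ]
```

View pics/w2.png

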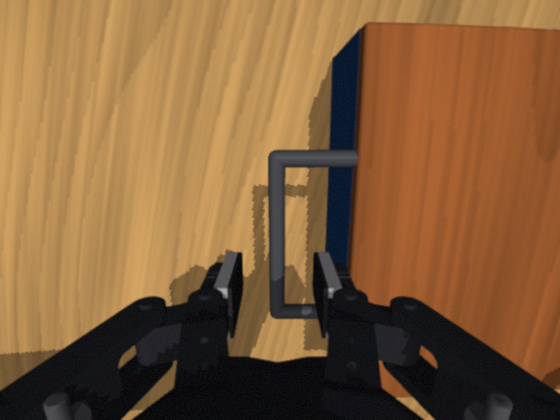

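Request:
{"name": "move_arm", "arguments": {"steps": [-0.2,0,0,-2,0,0,0,-0.2,0,0,-2,0,0,0,-0.2,0,0,-1.5,0,0,0,-0.2,0,0,-0.5,0,0,0,-0.2,0,0,0,0,0,0,-0.2,0,0,0,0,0,0]}}

```text
t: 4.4
eef_pos: [0.5108, 0.0456, 0.1023]
tool_rot: [0.001, 0.613, 0.79, 0.001]
contact_force: [-0.3, 0.8, 0.4]
gripper_width: 0.402
```

Request:
{"name": "move_arm", "arguments": {"steps": [-0.4,0,0,0,0,0,0,-0.6,0,0,0,0,0,0,-1,0,0,0,0,0,0,-1,0,0,0,0,0,0,-1,0,0,0,0,0,0,-1,0,0,0,0,0,0], "newtons": 30}}

```text
t: 5.0
eef_pos: [0.5097, 0.0454, 0.1018]
tool_rot: [-0.0, 0.613, 0.79, -0.0]
contact_force: [-2.2, 0.1, 6.4]
gripper_width: 0.106
```

```bash
python3 - <<'E'
from h import *
c=wcam('w3.png'); c=cams.read_camera('scene'); cv2.imwrite('pics/s3.png',c['pixels'][:,:,::-1])
E
```

```text
t 5.0 p [0.5097 0.0454 0.1018] z [-0.001  0.    -1.   ] yang 14.33 F [-2.2  0.1  6.4] w 0.106 q [-0.55  0.45  0.42  2.09 -0.3   0.65  0.33] qd 0.001
```

View pics/w3.png

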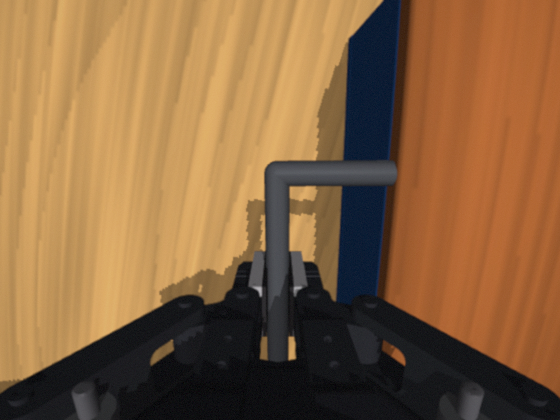

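```bash
python3 - <<'E'
import numpy as np
a=np.radians(14.35)
def P(t): t=np.radians(t); return 21.5*np.array([(1-np.cos(t))*np.cos(a),(1-np.cos(t))*np.sin(a),np.sin(t)])
seq=[0,1,2.5,4,6,8,10,12,14,16,18,20,22,24,26,28,30,32,34,36,38,40,42,44,46,48,50,52,54,56,58,60,62,64,65.5,67,68,69,70,71,72,72.5,73,73.5,74,74.5,75,75.5,76]
acc=P(0)
for i,(s) in enumerate(seq[1:]):
    d=np.round(P(s)-acc,2); acc=acc+d; print(s,*d, np.round(acc,2) if i%8==7 else '')
E
```

```text
1 0.0 0.0 0.38 
2.5 0.02 0.01 0.56 
4 0.03 0.0 0.56 
6 0.06 0.02 0.75 
8 0.09 0.02 0.74 
10 0.12 0.03 0.74 
12 0.14 0.04 0.74 
14 0.16 0.04 0.73 [0.62 0.16 5.2 ]
16 0.19 0.05 0.73 
18 0.21 0.05 0.71 
20 0.24 0.06 0.71 
22 0.26 0.07 0.7 
24 0.28 0.07 0.69 
26 0.31 0.08 0.68 
28 0.33 0.08 0.67 
30 0.35 0.09 0.66 [ 2.79  0.71 10.75]
32 0.38 0.1 0.64 
34 0.39 0.1 0.63 
36 0.42 0.11 0.62 
38 0.44 0.11 0.6 
40 0.45 0.12 0.58 
42 0.48 0.12 0.57 
44 0.5 0.13 0.55 
46 0.51 0.13 0.53 [ 6.36  1.63 15.47]
48 0.53 0.13 0.51 
50 0.55 0.14 0.49 
52 0.57 0.15 0.47 
54 0.58 0.15 0.45 
56 0.59 0.15 0.43 
58 0.61 0.15 0.41 
60 0.62 0.16 0.39 
62 0.64 0.17 0.36 [11.05  2.83 18.98]
64 0.65 0.16 0.34 
65.5 0.49 0.13 0.24 
67 0.5 0.13 0.23 
68 0.34 0.08 0.14 
69 0.33 0.09 0.14 
70 0.35 0.09 0.13 
71 0.34 0.08 0.13 
72 0.34 0.09 0.12 [14.39  3.68 20.45]
72.5 0.18 0.05 0.05 
73 0.17 0.04 0.06 
73.5 0.17 0.05 0.05 
74 0.18 0.04 0.06 
74.5 0.17 0.04 0.05 
75 0.18 0.05 0.05 
75.5 0.17 0.04 0.05 
76 0.18 0.05 0.04 [15.79  4.04 20.86]
```

Request:
{"name": "move_arm", "arguments": {"steps": [-1,0,0,0.38,0,0,0,-1,0.02,0.01,0.56,0,0,0,-1,0.03,0,0.56,0,0,0,-1,0.06,0.02,0.75,0,0,0,-1,0.09,0.02,0.74,0,0,0,-1,0.12,0.03,0.74,0,0,0,-1,0.14,0.04,0.74,0,0,0,-1,0.16,0.04,0.73,0,0,0]}}

```text
t: 5.9
eef_pos: [0.5156, 0.0469, 0.1538]
tool_rot: [-0.001, 0.613, 0.79, -0.001]
contact_force: [-4.5, -1.4, -0.8]
gripper_width: 0.104
```

```bash
python3 - <<'E'
from h import *
st()
c=wcam('w4.png'); c=cams.read_camera('scene'); cv2.imwrite('pics/s4.png',c['pixels'][:,:,::-1]); st()
E
```

```text
t 5.9 p [0.5156 0.0469 0.1538] z [-0.001 -0.    -1.   ] yang 14.33 F [-4.5 -1.4 -0.8] w 0.104 q [-0.59  0.38  0.47  2.05 -0.24  0.77  0.27] qd 0.167
t 5.9 p [0.5156 0.0469 0.1538] z [-0.001 -0.    -1.   ] yang 14.33 F [-4.5 -1.4 -0.8] w 0.104 q [-0.59  0.38  0.47  2.05 -0.24  0.77  0.27] qd 0.167
t 6.0 p [0.5157 0.047  0.1541] z [-0.001  0.    -1.   ] yang 14.33 F [-4.3 -2.  -0.9] w 0.101 q [-0.59  0.38  0.47  2.05 -0.24  0.77  0.27] qd 0.022
```

View pics/s4.png

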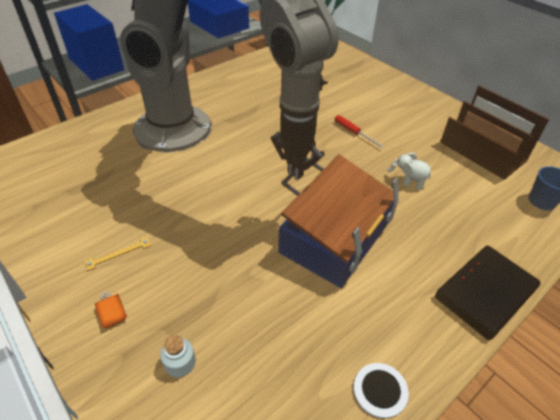

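Request:
{"name": "move_arm", "arguments": {"steps": [-1,0.19,0.05,0.73,0,0,0,-1,0.21,0.05,0.71,0,0,0,-1,0.24,0.06,0.71,0,0,0,-1,0.26,0.07,0.7,0,0,0,-1,0.28,0.07,0.69,0,0,0,-1,0.31,0.08,0.68,0,0,0,-1,0.33,0.08,0.67,0,0,0,-1,0.35,0.09,0.66,0,0,0]}}

```text
t: 6.8
eef_pos: [0.5364, 0.0523, 0.2093]
tool_rot: [-0.002, 0.613, 0.79, -0.001]
contact_force: [-8.7, -1.9, 3.3]
gripper_width: 0.104
```

Request:
{"name": "move_arm", "arguments": {"steps": [-1,0.38,0.1,0.64,0,0,0,-1,0.39,0.1,0.63,0,0,0,-1,0.42,0.11,0.62,0,0,0,-1,0.44,0.11,0.6,0,0,0,-1,0.45,0.12,0.58,0,0,0,-1,0.48,0.12,0.57,0,0,0,-1,0.5,0.13,0.55,0,0,0,-1,0.51,0.13,0.53,0,0,0]}}

```text
t: 7.6
eef_pos: [0.5711, 0.0613, 0.2574]
tool_rot: [-0.003, 0.614, 0.79, -0.002]
contact_force: [-13.2, -1.1, 11.6]
gripper_width: 0.1
```

```bash
python3 - <<'E'
from h import *
st()
c=cams.read_camera('scene'); cv2.imwrite('pics/s5.png',c['pixels'][:,:,::-1]); st()
E
```

```text
t 7.6 p [0.5711 0.0613 0.2574] z [-0.007  0.001 -1.   ] yang 14.3 F [-13.2  -1.1  11.6] w 0.1 q [-0.61  0.34  0.51  1.82 -0.19  1.04  0.22] qd 0.185
t 7.65 p [0.5724 0.0617 0.2586] z [-0.004  0.001 -1.   ] yang 14.32 F [-17.3  -1.7  16.9] w 0.101 q [-0.61  0.34  0.51  1.82 -0.19  1.04  0.22] qd 0.015
```

View pics/s5.png

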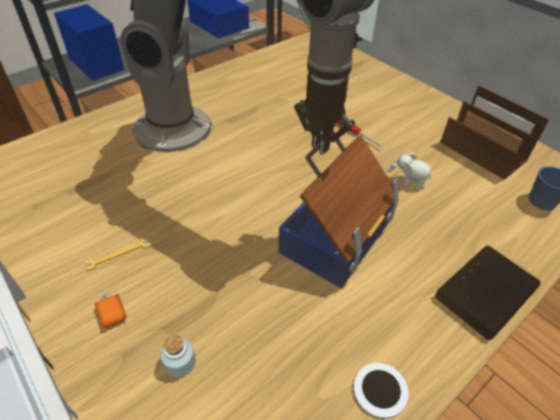

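```bash
python3 - <<'E'
import numpy as np
from scipy.optimize import least_squares
a=np.radians(14.35);u=np.array([np.cos(a),np.sin(a)])
P=np.array([[.5097,.0454,.1018],[.5157,.047,.1541],[.5364,.0523,.2093],[.5724,.0617,.2586]])
s=P[:,:2]@u; z=P[:,2]
f=lambda c: np.hypot(s-c[0],z-c[1])-.215
r=least_squares(f,[.735,.102]); print(r.x, r.fun*1000, np.degrees(np.arctan2(z-r.x[1],r.x[0]-s)))
f2=lambda c: np.hypot(s-c[0],z-c[1])-c[2]
r2=least_squares(f2,[.735,.102,.215]); print(r2.x, r2.fun*1000, np.degrees(np.arctan2(z-r2.x[1],r2.x[0]-s)))
print('hinge s guess',np.array([.7195,.098])@u)
E
```

```text
[0.72027167 0.10471777] [ 0.24203534 -0.2326831  -0.17878376  0.20113017] [-0.77671161 13.29316482 29.13268852 45.64831104]
[0.72591894 0.10237382 0.22085226] [ 0.01802133 -0.04783794  0.04405077 -0.01423415] [-0.14885504 13.54814885 28.95064078 45.02573132]
hinge s guess 0.7213402323501217
```

```bash
cat > arc.py <<'E'
import numpy as np,sys
a=np.radians(14.35)
def P(t,cs=72.05,cz=10.45): t=np.radians(t); s=cs-21.5*np.cos(t); return np.array([s,cz+21.5*np.sin(t)])
def run(start,seq,**k):
    acc=np.array(start,float); u=np.array([np.cos(a),np.sin(a)]); out=[]
    for t in seq:
        d=P(t,**k)-acc; r=np.round([d[0]*u[0],d[0]*u[1],d[1]],2); acc=acc+[r[:2]@u,r[2]]; out.append(f'{t}: -1, {r[0]}, {r[1]}, {r[2]}, 0,0,0')
    print('\n'.join(out)); print(acc)
E
python3 -c "
from arc import *
run([57.10,25.64],[47,49,51,53,55,57,59,61])"
```

```text
47: -1, 0.28, 0.07, 0.53, 0,0,0
49: -1, 0.54, 0.14, 0.51, 0,0,0
51: -1, 0.56, 0.14, 0.48, 0,0,0
53: -1, 0.57, 0.15, 0.46, 0,0,0
55: -1, 0.59, 0.15, 0.44, 0,0,0
57: -1, 0.6, 0.15, 0.42, 0,0,0
59: -1, 0.62, 0.16, 0.4, 0,0,0
61: -1, 0.63, 0.16, 0.37, 0,0,0
[61.63061708 29.25      ]
```

Request:
{"name": "move_arm", "arguments": {"steps": [-1,0.28,0.07,0.53,0,0,0,-1,0.54,0.14,0.51,0,0,0,-1,0.56,0.14,0.48,0,0,0,-1,0.57,0.15,0.46,0,0,0,-1,0.59,0.15,0.44,0,0,0,-1,0.6,0.15,0.42,0,0,0,-1,0.62,0.16,0.4,0,0,0,-1,0.63,0.16,0.37,0,0,0]}}

```text
t: 8.45
eef_pos: [0.6184, 0.0737, 0.2936]
tool_rot: [0.0, 0.613, 0.79, 0.001]
contact_force: [-4.6, 0.3, 5.9]
gripper_width: 0.101
```

Request:
{"name": "move_arm", "arguments": {"steps": [-1,0,0,0,0,0,0]}}

```text
t: 8.55
eef_pos: [0.619, 0.0738, 0.2939]
tool_rot: [0.001, 0.613, 0.79, 0.001]
contact_force: [-5.3, 1.0, 7.2]
gripper_width: 0.102
```

```bash
python3 - <<'E'
from h import *
from arc import *
st()
c=cams.read_camera('scene'); cv2.imwrite('pics/s6.png',c['pixels'][:,:,::-1]); o,_=st()
s=o['eef_pos'][:2]@[np.cos(a),np.sin(a)]; print(s,o['eef_pos'][2],np.degrees(np.arctan2(o['eef_pos'][2]-.1045,.7205-s)),np.hypot(o['eef_pos'][2]-.1045,.7205-s))
run([61.63,29.25],[62,63,64,65,66,67,68,69,70,70.5,71,71.5,72,72.5,73,73.5])
E
```

```text
t 8.55 p [0.619  0.0738 0.2939] z [ 0.002  0.001 -1.   ] yang 14.38 F [-5.3  1.   7.2] w 0.102 q [-0.6   0.39  0.51  1.67 -0.21  1.13  0.22] qd 0.023
t 8.6 p [0.6186 0.0737 0.2937] z [ 0.002  0.001 -1.   ] yang 14.36 F [-5.   0.6  6.8] w 0.109 q [-0.6   0.39  0.51  1.67 -0.21  1.13  0.22] qd 0.013
0.6175931108052995 0.29372548632135737 61.46123399777123 0.21539756850364994
62: -1, 0.32, 0.08, 0.18, 0,0,0
63: -1, 0.32, 0.08, 0.18, 0,0,0
64: -1, 0.32, 0.08, 0.16, 0,0,0
65: -1, 0.33, 0.09, 0.17, 0,0,0
66: -1, 0.33, 0.09, 0.15, 0,0,0
67: -1, 0.33, 0.09, 0.15, 0,0,0
68: -1, 0.34, 0.09, 0.14, 0,0,0
69: -1, 0.34, 0.09, 0.14, 0,0,0
70: -1, 0.34, 0.09, 0.13, 0,0,0
70.5: -1, 0.17, 0.04, 0.07, 0,0,0
71: -1, 0.17, 0.04, 0.06, 0,0,0
71.5: -1, 0.17, 0.04, 0.06, 0,0,0
72: -1, 0.18, 0.05, 0.06, 0,0,0
72.5: -1, 0.17, 0.04, 0.05, 0,0,0
73: -1, 0.17, 0.04, 0.06, 0,0,0
73.5: -1, 0.18, 0.05, 0.05, 0,0,0
[65.94725534 31.06      ]
```

View pics/s6.png

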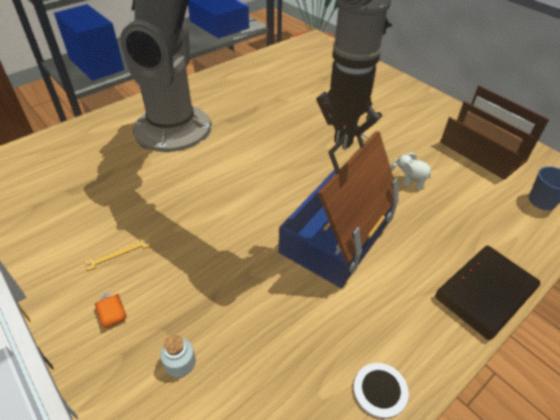

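Request:
{"name": "move_arm", "arguments": {"steps": [-1,0.32,0.08,0.23,0,0,0,-1,0.32,0.08,0.18,0,0,0,-1,0.32,0.08,0.16,0,0,0,-1,0.33,0.09,0.17,0,0,0,-1,0.33,0.09,0.15,0,0,0,-1,0.33,0.09,0.15,0,0,0,-1,0.34,0.09,0.14,0,0,0,-1,0.34,0.09,0.14,0,0,0]}}

```text
t: 9.4
eef_pos: [0.6443, 0.0804, 0.3055]
tool_rot: [0.0, 0.613, 0.79, 0.0]
contact_force: [-4.0, 2.4, 4.4]
gripper_width: 0.102
```

Request:
{"name": "move_arm", "arguments": {"steps": [-1,0.34,0.09,0.13,0,0,0,-1,0.17,0.04,0.07,0,0,0,-1,0.17,0.04,0.06,0,0,0,-1,0.17,0.04,0.06,0,0,0,-1,0.18,0.05,0.06,0,0,0]}}

```text
t: 9.9
eef_pos: [0.6542, 0.0829, 0.3089]
tool_rot: [-0.0, 0.613, 0.79, 0.0]
contact_force: [-1.6, 2.8, 2.1]
gripper_width: 0.109
```

```bash
python3 - <<'E'
from h import *
from arc import *
o,_=st()
s=o['eef_pos'][:2]@[np.cos(a),np.sin(a)]; print(s,o['eef_pos'][2],np.degrees(np.arctan2(o['eef_pos'][2]-.1045,.7205-s)),np.hypot(o['eef_pos'][2]-.1045,.7205-s))
E
```

```text
t 9.9 p [0.6542 0.0829 0.3089] z [-0.  0. -1.] yang 14.36 F [-1.6  2.8  2.1] w 0.109 q [-0.58  0.44  0.51  1.56 -0.23  1.2   0.22] qd 0.055
0.654362341736733 0.3089058575354402 72.07046861790387 0.21483934564075402
```

Request:
{"name": "move_arm", "arguments": {"steps": [-1,0.09,0.02,0.03,0,0,0,-1,0.09,0.02,0.03,0,0,0,-1,0.09,0.02,0.03,0,0,0,-1,0.09,0.02,0.02,0,0,0,-1,0.09,0.02,0.02,0,0,0,-1,0.09,0.02,0.02,0,0,0]}}

```text
t: 10.5
eef_pos: [0.6594, 0.0843, 0.3104]
tool_rot: [-0.0, 0.613, 0.79, 0.0]
contact_force: [-2.3, 4.4, 3.5]
gripper_width: 0.101
```

Request:
{"name": "move_arm", "arguments": {"steps": [-1,0.09,0.02,0.02,0,0,0,-1,0.09,0.02,0.02,0,0,0,-1,0.09,0.02,0.02,0,0,0]}}

```text
t: 10.8
eef_pos: [0.6623, 0.085, 0.3112]
tool_rot: [-0.0, 0.613, 0.79, 0.0]
contact_force: [-2.5, 5.0, 2.3]
gripper_width: 0.101
```

```bash
python3 - <<'E'
from h import *
from arc import *
o,_=st()
s=o['eef_pos'][:2]@[np.cos(a),np.sin(a)]; print(s,o['eef_pos'][2],np.degrees(np.arctan2(o['eef_pos'][2]-.1045,.7205-s)),np.hypot(o['eef_pos'][2]-.1045,.7205-s))
c=cams.read_camera('scene'); cv2.imwrite('pics/s7.png',cv2.resize(c['pixels'][100:310,240:520,::-1],None,fx=2.8,fy=2.8,interpolation=2))
E
```

```text
t 10.8 p [0.6623 0.085  0.3112] z [-0.     0.001 -1.   ] yang 14.37 F [-2.5  5.   2.3] w 0.101 q [-0.57  0.46  0.51  1.54 -0.23  1.21  0.22] qd 0.028
0.6626705156174282 0.31121526296557 74.37080832672542 0.21465192570037403
```

View pics/s7.png

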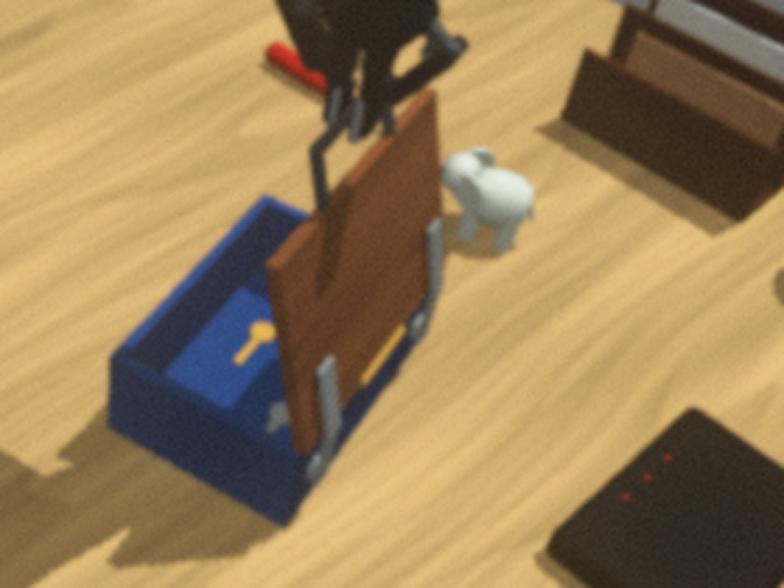

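Request:
{"name": "move_arm", "arguments": {"steps": [-1,0.08,0.01,0.02,0,0,0,-1,0.08,0.01,0.02,0,0,0,-1,0,0,0,0,0,0]}}

```text
t: 11.15
eef_pos: [0.6638, 0.0854, 0.3116]
tool_rot: [-0.0, 0.613, 0.79, 0.0]
contact_force: [-3.9, 6.1, 3.4]
gripper_width: 0.102
```

Request:
{"name": "move_arm", "arguments": {"steps": [-1,0.07,0.01,0.02,0,0,0,-1,0,0,0,0,0,0]}}

```text
t: 11.35
eef_pos: [0.6639, 0.0854, 0.3117]
tool_rot: [-0.001, 0.613, 0.79, -0.0]
contact_force: [-5.1, 4.2, 3.9]
gripper_width: 0.102
```

Request:
{"name": "move_arm", "arguments": {"steps": [-1,0.07,0.01,0.02,0,0,0,-1,0,0,0,0,0,0]}}

```text
t: 11.55
eef_pos: [0.6639, 0.0854, 0.3116]
tool_rot: [-0.002, 0.613, 0.79, -0.001]
contact_force: [-7.3, 5.2, 3.3]
gripper_width: 0.1
```

```bash
python3 - <<'E'
from h import *
from arc import *
o,_=st()
s=o['eef_pos'][:2]@[np.cos(a),np.sin(a)]; print(s,o['eef_pos'][2],np.degrees(np.arctan2(o['eef_pos'][2]-.1045,.7205-s)),np.hypot(o['eef_pos'][2]-.1045,.7205-s))
E
```

```text
t 11.55 p [0.6639 0.0854 0.3116] z [-0.004  0.001 -1.   ] yang 14.37 F [-7.3  5.2  3.3] w 0.1 q [-0.57  0.46  0.51  1.53 -0.23  1.22  0.22] qd 0.002
0.6643876008566382 0.3116279800448527 74.84200496920936 0.2145940387221529
```

```bash
python3 - <<'E'
from arc import *
run([66.54,31.22],[74.5,74,73,72,71,69.5,68,66.5,65,63.5,62,60.5,59,57.5,56,54.5,53,51.5,50,49,48,47,46.5,46,45.5,45.2,45],cs=72.0,cz=10.43)
E
```

```text
74.5: -1, -0.28, -0.07, -0.07, 0,0,0
74: -1, -0.17, -0.04, -0.05, 0,0,0
73: -1, -0.35, -0.09, -0.11, 0,0,0
72: -1, -0.35, -0.09, -0.11, 0,0,0
71: -1, -0.34, -0.09, -0.12, 0,0,0
69.5: -1, -0.52, -0.13, -0.19, 0,0,0
68: -1, -0.5, -0.13, -0.21, 0,0,0
66.5: -1, -0.51, -0.13, -0.21, 0,0,0
65: -1, -0.49, -0.13, -0.23, 0,0,0
63.5: -1, -0.49, -0.13, -0.25, 0,0,0
62: -1, -0.49, -0.12, -0.26, 0,0,0
60.5: -1, -0.48, -0.12, -0.27, 0,0,0
59: -1, -0.47, -0.12, -0.28, 0,0,0
57.5: -1, -0.46, -0.12, -0.3, 0,0,0
56: -1, -0.46, -0.12, -0.31, 0,0,0
54.5: -1, -0.45, -0.11, -0.32, 0,0,0
53: -1, -0.44, -0.11, -0.33, 0,0,0
51.5: -1, -0.43, -0.11, -0.34, 0,0,0
50: -1, -0.42, -0.11, -0.36, 0,0,0
49: -1, -0.28, -0.07, -0.24, 0,0,0
48: -1, -0.27, -0.07, -0.25, 0,0,0
47: -1, -0.27, -0.07, -0.26, 0,0,0
46.5: -1, -0.13, -0.03, -0.12, 0,0,0
46: -1, -0.13, -0.03, -0.13, 0,0,0
45.5: -1, -0.13, -0.03, -0.14, 0,0,0
45.2: -1, -0.08, -0.02, -0.07, 0,0,0
45: -1, -0.05, -0.01, -0.06, 0,0,0
[56.79970284 25.63      ]
```

Request:
{"name": "move_arm", "arguments": {"steps": [-1,0,0,0,0,0,0,-1,-0.28,-0.07,-0.07,0,0,0,-1,-0.17,-0.04,-0.05,0,0,0,-1,-0.35,-0.09,-0.11,0,0,0,-1,-0.35,-0.09,-0.11,0,0,0,-1,-0.34,-0.09,-0.12,0,0,0,-1,-0.52,-0.13,-0.19,0,0,0,-1,-0.5,-0.13,-0.21,0,0,0]}}

```text
t: 12.35
eef_pos: [0.6406, 0.0793, 0.3036]
tool_rot: [0.0, 0.613, 0.79, 0.001]
contact_force: [-1.1, 5.2, 2.3]
gripper_width: 0.099
```

Request:
{"name": "move_arm", "arguments": {"steps": [-1,-0.51,-0.13,-0.21,0,0,0,-1,-0.49,-0.13,-0.23,0,0,0,-1,-0.49,-0.13,-0.25,0,0,0,-1,-0.49,-0.12,-0.26,0,0,0,-1,-0.48,-0.12,-0.27,0,0,0,-1,-0.47,-0.12,-0.28,0,0,0,-1,-0.46,-0.12,-0.3,0,0,0,-1,-0.46,-0.12,-0.31,0,0,0]}}

```text
t: 13.15
eef_pos: [0.6019, 0.0688, 0.2821]
tool_rot: [0.0, 0.613, 0.79, 0.001]
contact_force: [0.0, 6.4, -0.4]
gripper_width: 0.1
```

Request:
{"name": "move_arm", "arguments": {"steps": [-1,-0.45,-0.11,-0.32,0,0,0,-1,-0.44,-0.11,-0.33,0,0,0,-1,-0.43,-0.11,-0.34,0,0,0,-1,-0.42,-0.11,-0.36,0,0,0,-1,-0.28,-0.07,-0.24,0,0,0,-1,-0.27,-0.07,-0.25,0,0,0,-1,-0.27,-0.07,-0.26,0,0,0,-1,-0.13,-0.03,-0.12,0,0,0]}}

```text
t: 13.95
eef_pos: [0.5744, 0.0615, 0.2598]
tool_rot: [-0.0, 0.613, 0.79, -0.0]
contact_force: [-1.8, 4.8, -0.9]
gripper_width: 0.098
```

```bash
python3 - <<'E'
from h import *
from arc import *
o,_=st()
s=o['eef_pos'][:2]@[np.cos(a),np.sin(a)]; print(s,o['eef_pos'][2],np.degrees(np.arctan2(o['eef_pos'][2]-.1043,.720-s)),np.hypot(o['eef_pos'][2]-.1043,.7200-s))
E
```

```text
t 13.95 p [0.5744 0.0615 0.2598] z [-0. -0. -1.] yang 14.33 F [-1.8  4.8 -0.9] w 0.098 q [-0.61  0.34  0.51  1.82 -0.19  1.03  0.22] qd 0.037
0.5717468347179313 0.2597646717883027 46.36018110578636 0.21482147283359979
```

Request:
{"name": "move_arm", "arguments": {"steps": [-1,-0.13,-0.02,-0.13,0,0,0,-1,-0.13,-0.02,-0.14,0,0,0,-1,-0.08,-0.01,-0.07,0,0,0,-1,-0.05,0,-0.05,0,0,0,-1,0,0,0,0,0,0,-1,0,0,0,0,0,0,-1,0,0,0,0,0,0,-1,0,0,0,0,0,0]}}

```text
t: 14.75
eef_pos: [0.571, 0.0606, 0.2563]
tool_rot: [0.0, 0.614, 0.79, -0.0]
contact_force: [-0.7, 1.8, 0.6]
gripper_width: 0.1
```

```bash
python3 - <<'E'
from h import *
from arc import *
o,_=st()
s=o['eef_pos'][:2]@[np.cos(a),np.sin(a)]; print(s,o['eef_pos'][2],np.degrees(np.arctan2(o['eef_pos'][2]-.1043,.720-s)),np.hypot(o['eef_pos'][2]-.1043,.7200-s))
c=wcam('w8.png')
c=cams.read_camera('scene')
# lid model overlay at 45 deg
H=np.array([.7189,.0985,.096]); v=cv2.resize(c['pixels'][:,:,::-1],None,fx=4,fy=4,interpolation=2)
u=np.array([np.cos(a),np.sin(a),0]); w=np.array([-u[1],u[0],0])
for deg,col in((40,(0,0,255)),(45,(0,255,0)),(50,(255,0,0))):
    t=np.radians(deg); d=-u*np.cos(t)+np.array([0,0,1])*np.sin(t)
    n=np.array([0,0,1])*np.cos(t)+u*np.sin(t)
    q=proj(c,[H+d*.17*i+w*j+n*.006 for i,j in((0,.12),(1,.12),(1,-.12),(0,-.12))])*4+1.5
    cv2.polylines(v,[q.astype(int)],True,col,1)
cv2.imwrite('pics/s8.png',v[420:1160,960:1760][:600])
E
```

```text
t 14.75 p [0.571  0.0606 0.2563] z [ 0. -0. -1.] yang 14.31 F [-0.7  1.8  0.6] w 0.1 q [-0.62  0.34  0.51  1.83 -0.19  1.02  0.22] qd 0.002
0.5681720420732222 0.2562857606620279 45.02975978160031 0.21482876961019587
t 14.75 p [0.571  0.0606 0.2563] z [ 0. -0. -1.] yang 14.31 F [-0.7  1.8  0.6] w 0.1 q [-0.62  0.34  0.51  1.83 -0.19  1.02  0.22] qd 0.002
```

View pics/s8.png

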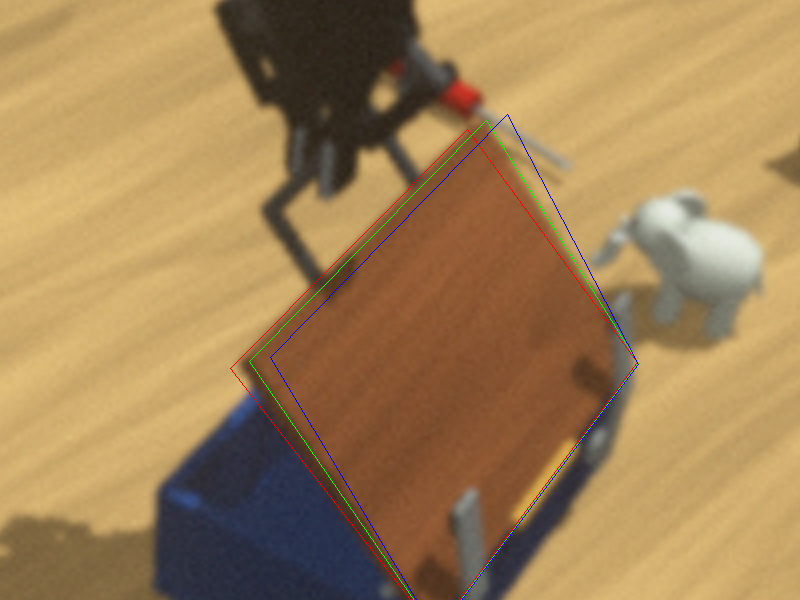

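View pics/w8.png

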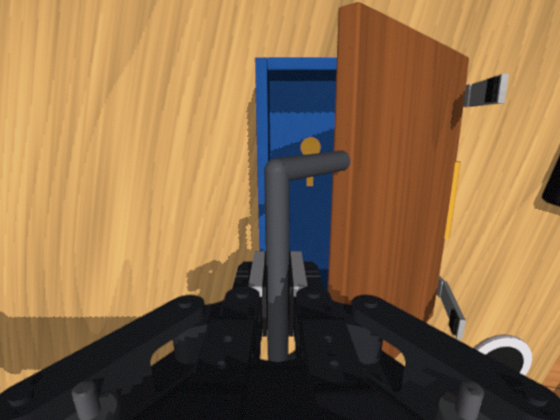

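The lid's edges in the scene picture lie on the green 45° outline. The wrist picture shows the bar (column 277) still between the pads. Everything is at rest, so I am handing in.

```bash
python3 -c "
from h import *
print(order.hand_in()); st()"
```

```text
the job is handed in; nothing more can be done
None
the job is handed in; nothing more can be done
```

The lid went all the way up onto its back stop, came back down under control, and is now held still by the gripper at about 45 degrees. I handed the job in with the arm holding it there, about 15 s in.

- **Back stop:** I crept the last few degrees. The bar stopped moving at about 74.8 degrees while the push rose slowly to about 7 N, so the lid rested on the stop without being strained past it.
- **Final angle:** The arm's position puts the lid at 45.0 degrees. A lid outline drawn at 45 degrees in the scene picture matches it, lying between the 40 and 50 degree outlines.
- **Hold:** The joints were at rest, the wrist force was about 2 N, and the gripper was closed on the bar (about 8.5 mm opening reading for a 10 mm bar).
- **Strain on the way up:** My first estimate of the arc was 2–3 mm low, so I was squeezing the bar towards the hinge with about 24 N near 46 degrees. I corrected the path, and the force fell to a few newtons.
- **Bystanders:** The arm went nowhere near the elephant, earbud case, jar, screwdriver or stay. I did not measure their positions again at the end. The elephant and part of the screwdriver show in the last close-up, and all five looked undisturbed in the wider pictures during the lift.

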